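# Press a spindle pin home with locking pliers

### The job

The iron pin in the brass spindle collar is standing proud: press it home with the bolted-down locking pliers. Squeeze the moving handle over centre until the pliers stay locked on the collar by themselves with your hand off, then flick the red release lever to free them, leaving the pin flush and the pliers wide open. Do not push on the pin or collar with the fingers, and leave the dome, the knob and the hammer where they lie.

Things in the scene. Friction and masses are not known exactly. Their poses are not given: they have to be found in the camera images.
- pliers: bolted-down locking C-clamp pliers, 250 mm long, lying flat, mid plane 105 mm above the bench. Origin: the jaw pivot in the mid plane. x points forward to the jaws (collar's axis at x = 72, y = 0 mm), y sideways from moving handle to fixed handle, z up. Both handles run back along -x; behind x = -60 mm only the bench lies under them. Locked, they measure 44 mm across, their middle at y = -16 mm
- handle_grip (a point): point on the moving handle's outer face, mid height, where it is squeezed; in the pliers' frame at x = -88, y = -38 mm when locked, about 24 mm farther out when open (68 mm across both handles). The handle is 14 mm high and ends at x = -128 mm; open, that end stands 38 mm farther out. Axes turn with the handle: y points towards the fixed handle
- fixed_grip (a point): point on the fixed handle's outer face opposite the other grip, at x = -88, y = +6 mm in the pliers' frame; axes as pliers. This handle never moves: a bar 18 mm high from x = 0 to -118 mm, with the adjusting screw's knob, 15 mm across, behind it to x = -130 mm
- handle (a joint): how far the moving handle is squeezed, read as its angle to the toggle link inside, rad (the handle itself turns half as much): 0 open (a spring holds it there), 0.51 dead centre, 0.64 fully shut and locked on its stop. It needs up to about 18 N at the grip, most of it early in the stroke; past dead centre it stays shut by itself, let go before that it springs open again
- release (a joint): release lever, rad: 0 at rest, grows as its tail is pressed away from the fixed handle (-y of the pliers). After about 0.1 rad of play (6 mm at the tail) it takes about 4 N and, within 7 mm more, kicks the locked toggle back over centre; the handle springs open, carrying the tail some 45 mm farther the same way, and a light spring returns the lever to 0
- release_tip (a point): point on the lever's red tail, mid height, 12 mm from its end, on the side facing the fixed handle (the side to press); at x = -160, y = -17.5 mm in the pliers' frame when locked. The red tail is 43 mm long, 4 mm thick, 15 mm high, sticks out behind both handles and is carried by the moving handle
- collar: brass spindle collar, 32 mm across, upright on its 14 mm steel spindle and held in the small blue vise between the pliers' jaws; top of the collar 122 mm and of the spindle 146 mm above the bench. Origin: on its axis, 64 mm above the bench; it is fixed and carries the pin
- pin (a joint): how far the iron pin stands proud of the collar, m: 0 flush, 0.0035 to 0.005 at the start; about 10 N drives it in and it stays where it is left
- pin_end (a point): centre of the proud end of the 10 mm iron pin, 105 mm above the bench, facing the pliers' moving jaw
- dome: hammered copper dome, loose, 136 mm across, 66 mm high, origin under its centre; to be left alone
- juniper_knob: carved juniper knob, loose, 42 mm across, 50 mm high, origin under its centre; to be left alone
- hammer: hammer lying on the bench, loose, 260 mm long, origin under its middle; to be left alone

How it is judged:
On the way, in this order (a step that is already met when the one before it is completed fails the run):
1. the pliers are locked on the collar by themselves (moving handle within 0.03 rad of its stop, jaws gripping with over 5 N, the robot's fingers off them) and the pin is within 1.5 mm of flush (value of joint handle above 0.61 rad and value of joint pin below 0.0015 m and contact force between pliers and collar above 5 N and contact force between the fingers and pliers below 0.5 N), for 0.2 s.
2. the release lever is pressed, 0.07 rad or more (value of joint release above 0.07 rad).
At the end, for the whole second after the job is handed in: The pin is within 1.5 mm of flush, the moving handle is back within 0.08 rad of fully open and at rest, the release lever is back at rest (within 0.04 rad), and the jaws no longer grip the collar (value of joint handle below 0.08 rad and value of joint pin below 0.0015 m and value of joint release below 0.04 rad and contact force between pliers and collar below 0.5 N and velocity of joint handle below 0.05 rad/s); the robot touches nothing.
It fails at once if the fingers push on the pin or the collar (over 2 N) (contact force between the fingers and collar above 2 N).
It fails at once if the dome, knob or hammer is moved more than 20 mm (distance of any of dome, juniper_knob, hammer from where it was at the start of the episode above 0.02 m).
It also fails if it takes over 35 s, if anything falls off the work surface, if the arm or the gripper's body presses on something with over 40 N, if the wrist force passes 120 N, or if a joint passes its speed limit or range.

### The arm

A 6-joint arm with a two-finger parallel gripper is mounted at the origin on the work surface. World frame = base frame: x ahead of the robot, y to its left, z up, the work surface at z = 0. Lengths are in m, angles in rad, forces in N, time in s.
With the tool pointing down it reaches from about 0.35 to 0.775 m from the base axis. Payload 7.3 kg.
Tool frame: the origin (TCP) lies at the very end of the fingers, on their centre line; the grasp point (between the pads) lies 19 mm behind it; z points along the fingers, y is the line along which they close (so a half turn about z gives the same grasp; the last joint's range is limited). The gripper opens to 92 mm and grips with 3 to 60 N. Pads are 19 mm wide; open, the fingers measure 130 mm over their backs; the gripper's body (75 mm by 190 mm) begins 47 mm behind the grasp point.
Start: joints at [1.064, 0.342, 1.524, -0, 1.275, -0.146], TCP at [0.185, 0.491, 0.227] pointing down, gripper open.
Joint ranges: [-2.53, 2.53], [-0.77, 2.02], [0.04, 2.7], [-1, 4.14], [0.28, 2.66], [-3.11, 3.11]. Speed limits (rad/s): [2.57, 2.57, 3.14, 3.14, 3.14, 3.14].

### API

Orientations are given as [roll, pitch, yaw] about the fixed x, y, z axes, in that order (R = Rz(yaw) Ry(pitch) Rx(roll)).
In Python, from cell import robot gives the robot as it stands. The module is installed in compiled form; this text tells all that it offers.
- The arm moves only by the tool arm_command, never from a script. Its argument "moves" is a list of rows, each a list of 3 entries, a list of its own where there are three numbers: the shift along the tool's x, y, z in m, then the turn, a rotation vector about the tool's x, y, z in rad, then the finger opening in m, from 0 to 0.0918. In form: [[[dx, dy, dz], [ax, ay, az], claw], ...]. A call has exactly 5 rows; each row is the pose to reach, as a shift and turn from the pose commanded when the call began, along the tool's axes at that moment; what a row does not reach only later rows make up. A row lasts 1/10 s, in which the tool goes at most 50 mm and 8.59 degrees, less where a joint would pass 70% of its speed; a pose out of reach is approached as far as the arm can. A call with a gripper value outside its range is refused whole. The fingers move at their own pace and stop on an object; "squeeze" is the grip in N (left out, the last holds). Time passes only in rows, so rows that repeat a pose let the fingers close, or fill a call up. It gives the time, the measured TCP pose, the force, the opening and the grip force at its end, in the units of the state.
- robot.observe(): the state, without advancing time (a new reading comes with each control period).
- robot.read_camera(name): name is "side" or "top" or "wrist"; returns the picture (480x640x3 uint8, red, green, blue); there is no depth.
- robot.camera_model(name): a dict with "fx", "fy", "cx", "cy" (pixels), "R" (3x3) and "t" (3): a world point X has camera coordinates R X + t. Camera axes: x right, y down, z forward; pixel columns grow to the right and rows downward; lengths in m; the calibration is good to about 2 mm. A picture is of the moment at which its call begins: read the wrist's pose just before it. camera_model takes no time and is no camera call; for the wrist camera it gives the pose at the moment of the call.
- robot.hand_in(): hands the job in; it is judged then, once.
The state is a dict: "time": time; "qpos": joint angles; "qvel": joint speeds; "joint_efforts": joint torques, N m; "tool_pos": TCP position; "tool_rot": TCP orientation; "contact_force": force on the tool from outside, world axes, zero at the start; "torque": the same for the moment, N m; "opening": finger opening in m; "grip_force": force on a finger pad.
Only numpy, scipy, OpenCV 4.12 (cv2) and the standard library are available. Lean on these libraries where they do the work, as an engineer would, in place of code of your own. Each camera call takes 0.05 s, during which the arm holds its last target. There are 200 camera calls.

## Working session

There is one attempt and no reset: what is moved stays moved. The work goes in short steps, Python scripts to look and compute and a tool call to move; the robot and the scene stay as the last step left them, time stands still between calls to the robot, and variables do not carry over. Pictures are saved under pics/ and viewed, at most 10 in all, crops included, and the job is handed in when it is done.

Besides the shell and the picture viewer there is one more tool, called after "Call:" as name(argument=value, ...) on one line, values as JSON. arm_command: Moves the arm, as the interface text tells. Its arguments: {"type":"object","properties":{"moves":{"type":"array"},"squeeze":{"type":"number"}},"required":["moves"]}

```bash
mkdir -p pics
python3 - <<'E'
from cell import robot
import cv2
for n in("top","side"):
    cv2.imwrite(f"pics/{n}0.png",robot.read_camera(n)[:,:,::-1])
    m=robot.camera_model(n);print(n,m)
s=robot.observe();print(s["time"],s["tool_pos"],s["tool_rot"],s["opening"])
E
```

```text
top {'fx': 447.93544964824525, 'fy': 447.93544964824525, 'cx': 321.8528899012523, 'cy': 234.03484280067124, 'R': array([[ 2.18801113e-02, -9.99753720e-01,  3.70949155e-03],
       [-9.91531836e-01, -2.21749420e-02, -1.27956595e-01],
       [ 1.28007340e-01, -8.78374422e-04, -9.91772832e-01]]), 't': array([-0.00803818,  0.55933115,  1.15544264])}
side {'fx': 567.9380012814897, 'fy': 567.9380012814897, 'cx': 311.77109105466855, 'cy': 237.11355545406406, 'R': array([[ 0.89330273, -0.44943258,  0.00453752],
       [-0.24214117, -0.48974163, -0.83756838],
       [ 0.37865273,  0.7471034 , -0.54631366]]), 't': array([-0.48685406,  0.2434082 ,  1.04829266])}
0.1 [0.18511882 0.49089888 0.22613593] [-3.14026782e+00 -1.95476640e-04  2.78079758e+00] 0.09200262875585143
```

View pics/top0.png

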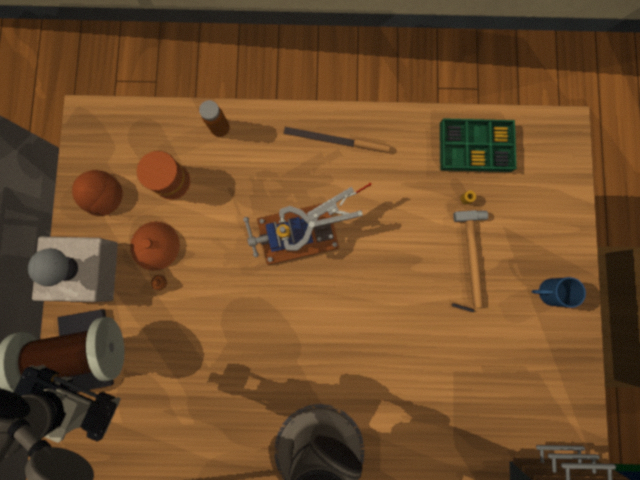

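View pics/side0.png

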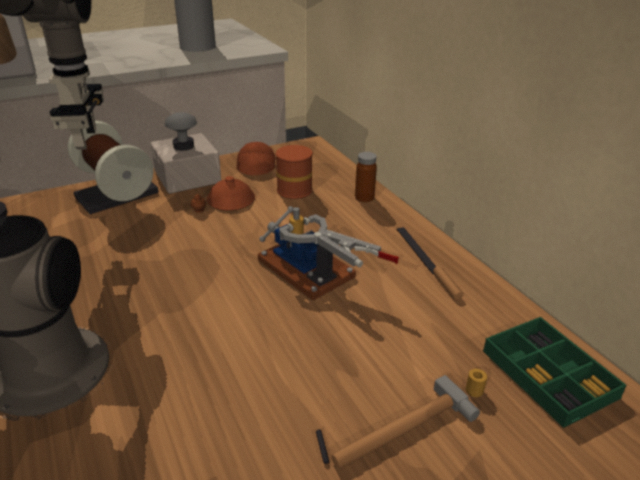

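The pliers are near (310,225) in the top view, jaws to the left (world +y) and handles to the right. The red tail ends near (370,184). I'll enlarge both views.

Run:
```python
import cv2,numpy as np
a=cv2.imread("pics/top0.png")[170:280,235:385];b=cv2.imread("pics/side0.png")[200:300,250:410]
a=cv2.resize(a,(750,550),interpolation=3);cv2.imwrite("pics/tc.png",a)
b=cv2.resize(b,(800,500),interpolation=3);cv2.imwrite("pics/sc.png",b)
```

```text
(no output)
```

View pics/tc.png

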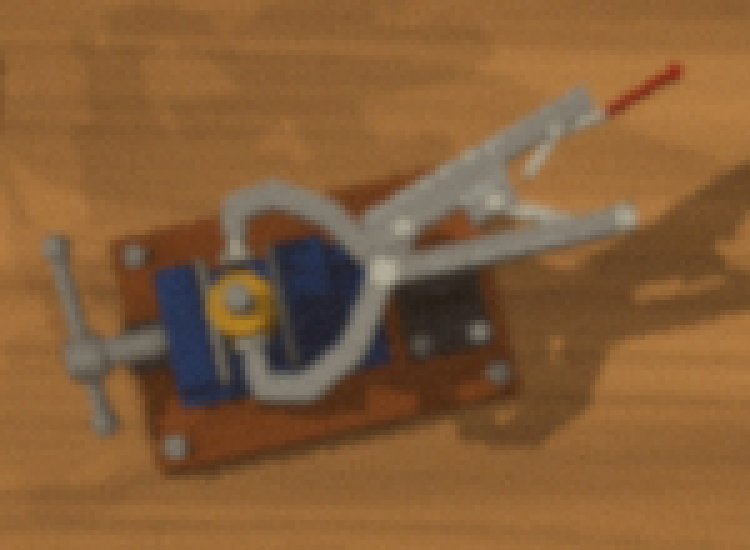

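View pics/sc.png

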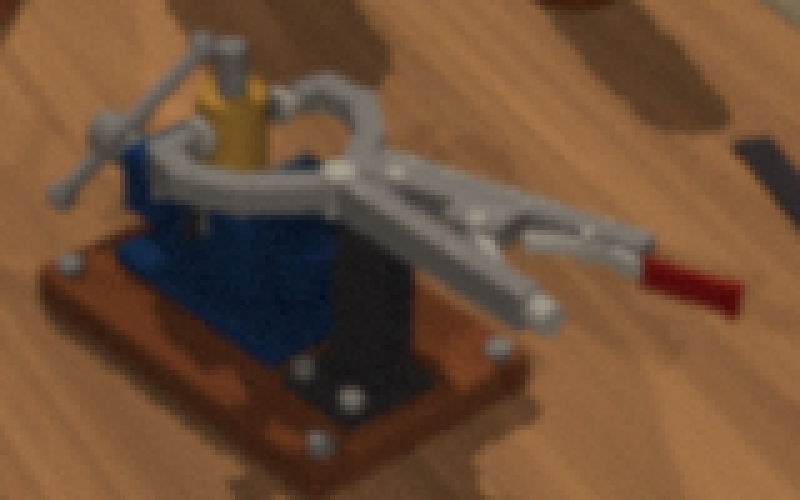

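```bash
cat > h.py <<'E'
import numpy as np
from cell import robot
def ray(n,u,v,z,m=None):
    m=m or robot.camera_model(n);R=np.array(m["R"]);t=np.array(m["t"])
    d=R.T@np.array([(u-m["cx"])/m["fx"],(v-m["cy"])/m["fy"],1]);c=-R.T@t
    return c+d*(z-c[2])/d[2]
E
python3 - <<'E'
from h import *
T=lambda u,v,z:ray("top",235+u/5,170+v/5,z)
S=lambda u,v,z:ray("side",250+u/5,200+v/5,z)
for n,p in dict(spin=T(237,296,.146),spinS=S(232,43,.146),piv=T(383,268,.118),pivS=S(340,170,.118),knob=T(628,214,.108),knobS=S(545,308,.108),tail=T(678,70,.11),tailS=S(740,290,.110),hend=T(585,98,.112),hendS=S(650,242,.112)).items(): print(n,p.round(4))
E
```

```text
spin [0.5548 0.0999 0.146 ]
spinS [0.5569 0.1006 0.146 ]
piv [0.5743 0.0304 0.118 ]
pivS [0.5724 0.0259 0.118 ]
knob [ 0.6061 -0.0918  0.108 ]
knobS [ 0.6069 -0.0892  0.108 ]
tail [ 0.6802 -0.1161  0.11  ]
tailS [ 0.6833 -0.1161  0.11  ]
hend [ 0.6642 -0.0691  0.112 ]
hendS [ 0.6674 -0.0726  0.112 ]
```

```bash
cat >> h.py <<'E'
from scipy.spatial.transform import Rotation as Ro
P=np.array([.5735,.0285]);YAW=1.820
def go(px,py,z,yaw=None):
    yaw=YAW if yaw is None else yaw
    c,s_=np.cos(YAW),np.sin(YAW)
    w=np.array([P[0]+px*c-py*s_,P[1]+px*s_+py*c,z])
    s=robot.observe();Rt=Ro.from_euler("xyz",s["tool_rot"]);Rg=Ro.from_euler("xyz",[np.pi,0,yaw])
    d=w-s["tool_pos"]
    print("t",s["time"],"world",w.round(4),"shift",Rt.inv().apply(d).round(4),"rot",(Rt.inv()*Rg).as_rotvec().round(4),"F",np.round(s["contact_force"],1),"open",s["opening"],s["grip_force"])
E
python3 -c "
from h import *
go(-.088,-.028,.2)"
```

```text
t 0.1 world [ 0.6223 -0.0499  0.2   ] shift [-0.6    -0.3516  0.0265] rot [-1.300e-03  5.000e-04  9.608e-01] F [-0.1  0.6 -1. ] open 0.09200262875585143 0.0
```

Call:
arm_command(moves=[[[-0.6,-0.352,0.026],[-0.001,0,0.961],0.0918],[[-0.6,-0.352,0.026],[-0.001,0,0.961],0.0918],[[-0.6,-0.352,0.026],[-0.001,0,0.961],0.0918],[[-0.6,-0.352,0.026],[-0.001,0,0.961],0.0918],[[-0.6,-0.352,0.026],[-0.001,0,0.961],0.0918]])

```text
time: 0.6
tool_pos: [0.343, 0.2952, 0.2172]
tool_rot: [3.141, -0.0, 2.025]
contact_force: [0.5, 0.5, -0.7]
opening: 0.0914
grip_force: 0.0
```

```bash
python3 -c "
from h import *
go(-.088,-.028,.2)"
```

```text
t 0.6 world [ 0.6223 -0.0499  0.2   ] shift [-0.4326  0.0996  0.0171] rot [ 0.0005 -0.0004  0.205 ] F [ 0.5  0.5 -0.7] open 0.09138727019059126 0.0
```

Call:
arm_command(moves=[[[-0.42,0.095,0.016],[0,0,0.2],0.0918],[[-0.42,0.095,0.016],[0,0,0.2],0.0918],[[-0.42,0.095,0.016],[0,0,0.2],0.0918],[[-0.42,0.095,0.016],[0,0,0.2],0.0918],[[-0.42,0.095,0.016],[0,0,0.2],0.0918]])

```text
time: 1.1
tool_pos: [0.5007, 0.1011, 0.2078]
tool_rot: [3.141, -0.001, 1.83]
contact_force: [0.4, 0.7, -0.4]
opening: 0.0916
grip_force: 0.0
```

```bash
python3 -c "
from h import *
go(-.088,-.028,.2)"
```

```text
t 1.1 world [ 0.6223 -0.0499  0.2   ] shift [-0.1772  0.0788  0.0077] rot [ 0.0002 -0.0007  0.0105] F [ 0.4  0.7 -0.4] open 0.09163065660874618 0.0
```

Call:
arm_command(moves=[[[-0.165,0.072,0.007],[0,0,0.005],0.0918],[[-0.165,0.072,0.007],[0,0,0.005],0.0918],[[-0.165,0.072,0.007],[0,0,0.005],0.0918],[[-0.165,0.072,0.007],[0,0,0.005],0.0918],[[-0.165,0.072,0.007],[0,0,0.005],0.0918]])

```text
time: 1.6
tool_pos: [0.6133, -0.0416, 0.1995]
tool_rot: [-3.141, -0.0, 1.822]
contact_force: [-0.6, 0.3, 0.2]
opening: 0.0919
grip_force: 0.0
```

```bash
python3 -c "
from h import *
go(-.088,-.028,.2)
import cv2
m=robot.camera_model('wrist');print(m)
cv2.imwrite('pics/w1.png',robot.read_camera('wrist')[:,:,::-1])"
```

```text
t 1.6 world [ 0.6223 -0.0499  0.2   ] shift [-0.0103  0.0067 -0.0005] rot [-0.0003 -0.0001  0.0016] F [-0.6  0.3  0.2] open 0.09193221031798532 0.0
{'fx': 391.1032143277188, 'fy': 391.1032143277188, 'cx': 317.4364681912673, 'cy': 232.0130611574322, 'R': array([[ 9.68566785e-01,  2.48753659e-01,  1.88163660e-05],
       [ 2.36517700e-01, -9.20947320e-01,  3.09702133e-01],
       [ 7.70568677e-02, -2.99962749e-01, -9.50833628e-01]]), 't': array([-0.58409873, -0.21328853,  0.3059467 ])}
```

View pics/w1.png

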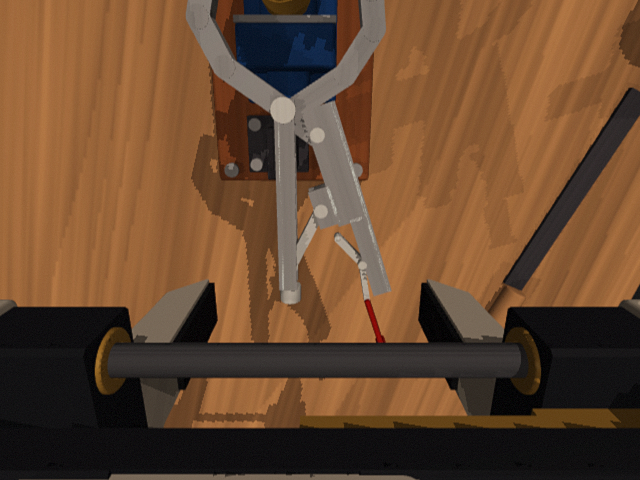

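Pivot rivet at (283,110), knob end (290,295), outer end of the moving handle (388,291), tail end (380,341). The handles lie between the fingers in y.

Run:
```python
from h import *
c,s=np.cos(YAW),np.sin(YAW)
for n,u,v,z in [("piv",283,110,.116),("fixL-near",276,200,.114),("fixL-far",281,290,.114),("knob",290,294,.110),("mend",388,291,.112),("mgrip",355,200,.112),("tail",380,341,.105)]:
    p=ray("wrist",u,v,z)
    d=p[:2]-P;print(n,p.round(4),"pliers",np.round([d[0]*c+d[1]*s,-d[0]*s+d[1]*c],4))
go(-.088,-.028,.2)
```

```text
piv [0.5723 0.0348 0.116 ] pliers [ 0.0064 -0.0004]
fixL-near [ 0.5801 -0.0197  0.114 ] pliers [-0.0484  0.0055]
fixL-far [ 0.5972 -0.0807  0.114 ] pliers [-0.1117  0.0039]
knob [ 0.6041 -0.0842  0.11  ] pliers [-0.1167 -0.0019]
mend [ 0.6693 -0.0639  0.112 ] pliers [-0.1132 -0.07  ]
mgrip [ 0.6291 -0.0075  0.112 ] pliers [-0.0486 -0.045 ]
tail [ 0.6782 -0.1077  0.105 ] pliers [-0.1579 -0.0679]
t 1.65 world [ 0.6223 -0.0499  0.2   ] shift [-0.0126  0.0074 -0.0003] rot [-0.0011 -0.0014  0.003 ] F [-0.5 -0.3 -0. ] open 0.0921232131198872 0.0
```

Call:
arm_command(moves=[[[-0.0095,0.0075,0],[0,0,0.002],0.0918],[[-0.0095,0.0075,0.02],[0,0,0.002],0.0918],[[-0.0095,0.0075,0.05],[0,0,0.002],0.0918],[[-0.0095,0.0075,0.06],[0,0,0.002],0.0918],[[-0.0095,0.0075,0.06],[0,0,0.002],0.0918]])

```text
time: 2.15
tool_pos: [0.6201, -0.0439, 0.1396]
tool_rot: [-3.139, -0.002, 1.825]
contact_force: [1.3, 0.1, 0.1]
opening: 0.0915
grip_force: 0.0
```

```bash
sed -i 's/\.0285\]/.0315]/' h.py; python3 -c "
from h import *
go(-.088,-.028,.086)
import cv2
cv2.imwrite('pics/w2.png',robot.read_camera('wrist')[:,:,::-1])"
```

```text
t 2.15 world [ 0.6223 -0.0469  0.086 ] shift [-0.0036  0.0016  0.0536] rot [-0.0029 -0.0024  0.005 ] F [1.3 0.1 0.1] open 0.09151547783593476 0.0
```

View pics/w2.png

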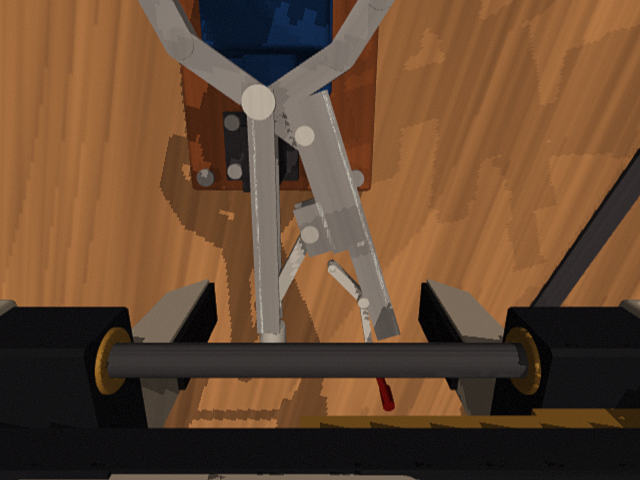

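The fingers (inner edges about u=215 and 422) straddle the handles (u 257 to about 395) with room on both sides. I'll go down.

Call:
arm_command(moves=[[[-0.004,0.0015,0.015],[-0.002,-0.002,0.004],0.0918],[[-0.004,0.0015,0.035],[-0.002,-0.002,0.004],0.0918],[[-0.004,0.0015,0.0535],[-0.002,-0.002,0.004],0.0918],[[-0.004,0.0015,0.0535],[-0.002,-0.002,0.004],0.0918],[[-0.004,0.0015,0.0535],[-0.002,-0.002,0.004],0.0918]])

```text
time: 2.7
tool_pos: [0.6247, -0.0485, 0.0891]
tool_rot: [3.137, 0.002, 1.82]
contact_force: [-0.0, -0.5, 0.9]
opening: 0.0921
grip_force: 0.0
```

```bash
python3 -c "
from h import *
go(-.088,-.016,.086)"
```

```text
t 2.7 world [ 0.6107 -0.0498  0.086 ] shift [ 0.0022 -0.0139  0.003 ] rot [0.0043 0.0022 0.0001] F [-0.  -0.5  0.9] open 0.09212268189055435 0.0
```

Call:
arm_command(moves=[[[0.001,-0.004,0.002],[0,0,0],0.084],[[0.001,-0.008,0.002],[0,0,0],0.08],[[0.001,-0.0125,0.002],[0,0,0],0.075],[[0.001,-0.0125,0.002],[0,0,0],0.065],[[0.001,-0.0125,0.002],[0,0,0],0.06]], squeeze=40)

```text
time: 3.2
tool_pos: [0.6152, -0.0519, 0.0875]
tool_rot: [3.13, 0.006, 1.819]
contact_force: [9.2, -1.5, -2.0]
opening: 0.0642
grip_force: 3.6
```

```bash
python3 -c "
from h import *
go(-.088,-.016,.086)"
```

```text
t 3.2 world [ 0.6107 -0.0498  0.086 ] shift [ 0.0031 -0.0038  0.0014] rot [ 0.0114  0.0058 -0.0008] F [ 9.2 -1.5 -2. ] open 0.06417768791977455 3.642525840550661
```

Call:
arm_command(moves=[[[0,-0.001,0],[0,0,0],0.055],[[0,-0.001,0],[0,0,0],0.05],[[0,-0.001,0],[0,0,0],0.045],[[0,-0.001,0],[0,0,0],0.04],[[0,-0.001,0],[0,0,0],0.04]], squeeze=50)

```text
time: 3.7
tool_pos: [0.6101, -0.0512, 0.0858]
tool_rot: [3.14, 0.001, 1.819]
contact_force: [-2.7, -1.4, 3.3]
opening: 0.0413
grip_force: 50.1
```

```bash
python3 -c "
from h import *
go(-.088,-.016,.086)"
```

```text
t 3.7 world [ 0.6107 -0.0498  0.086 ] shift [ 0.0012  0.001  -0.0002] rot [ 0.0016  0.0012 -0.0013] F [-2.7 -1.4  3.3] open 0.04132889512935352 50.10058522224426
```

Call:
arm_command(moves=[[[0,0,0],[0,0,0],0.045],[[0,0,0],[0,0,0],0.06],[[0,0,0],[0,0,0],0.08],[[0,0,0],[0,0,0],0.0918],[[0,0,0],[0,0,0],0.0918]])

```text
time: 4.2
tool_pos: [0.6107, -0.0509, 0.0853]
tool_rot: [3.139, 0.001, 1.82]
contact_force: [-0.4, -0.5, -1.0]
opening: 0.0722
grip_force: 0.0
```

Call:
arm_command(moves=[[[0,0,0],[0,0,0],0.0918],[[0,0,-0.02],[0,0,0],0.0918],[[0,0,-0.05],[0,0,0],0.0918],[[0,0,-0.07],[0,0,0],0.0918],[[0,0,-0.07],[0,0,0],0.0918]])

```text
time: 4.7
tool_pos: [0.6123, -0.0513, 0.1588]
tool_rot: [3.133, 0.004, 1.82]
contact_force: [0.3, -1.3, -0.1]
opening: 0.0914
grip_force: 0.0
```

```bash
python3 -c "
from h import *
go(-.160,.012,.16)
import cv2
cv2.imwrite('pics/w3.png',robot.read_camera('wrist')[:,:,::-1])"
```

```text
t 4.7 world [ 0.6013 -0.1265  0.16  ] shift [-0.0702 -0.0291 -0.0012] rot [ 0.0084  0.0043 -0.0001] F [ 0.3 -1.3 -0.1] open 0.09140525109789331 0.0
```

View pics/w3.png

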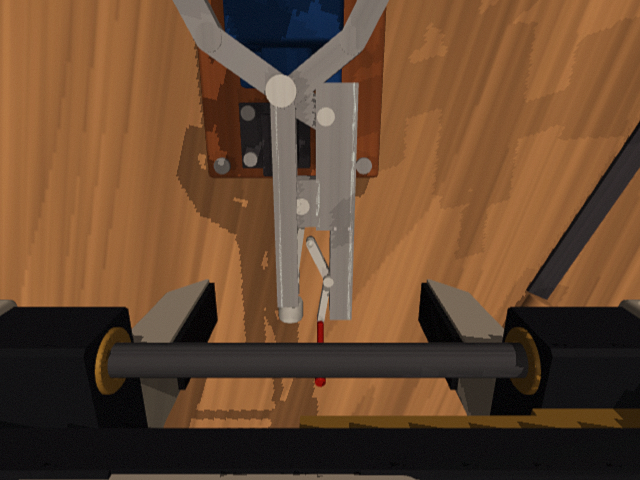

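The handle stays locked (parallel handles). The red tail runs from (321,322) to (320,385). Next I close the fingers and position beside the tail.

Run:
```python
from h import *
c,s=np.cos(YAW),np.sin(YAW)
for u,v in [(318,322),(317,384)]:
    p=ray("wrist",u,v,.112)
    d=p[:2]-P;print(p.round(4),np.round([d[0]*c+d[1]*s,-d[0]*s+d[1]*c],4))
go(-.158,.018,.16)
```

```text
[ 0.6214 -0.0866  0.112 ] [-0.1263 -0.0172]
[ 0.6316 -0.1294  0.112 ] [-0.1703 -0.0167]
t 4.75 world [ 0.595  -0.1261  0.16  ] shift [-0.0687 -0.0341 -0.0033] rot [ 0.0053  0.0028 -0.0002] F [ 0.7 -0.6 -0.1] open 0.09147471183178889 0.0
```

Call:
arm_command(moves=[[[-0.03,-0.02,0],[0.005,0.003,0],0.03],[[-0.07,-0.034,0],[0.005,0.003,0],0],[[-0.07,-0.034,0],[0.005,0.003,0],0],[[-0.07,-0.034,0],[0.005,0.003,0],0],[[-0.07,-0.034,0],[0.005,0.003,0],0]])

```text
time: 5.25
tool_pos: [0.5945, -0.1263, 0.1545]
tool_rot: [-3.138, -0.003, 1.82]
contact_force: [0.3, 0.2, 0.5]
opening: 0.0562
grip_force: 0.0
```

Run:
```python
from h import *
go(-.158,.018,.09)
import cv2
cv2.imwrite('pics/w4.png',robot.read_camera('wrist')[:,:,::-1])
```

```text
t 5.25 world [ 0.595  -0.1261  0.09  ] shift [-0.0001  0.0008  0.0645] rot [-0.0035 -0.0029  0.0001] F [0.3 0.2 0.5] open 0.05618942166550672 0.0
```

View pics/w4.png

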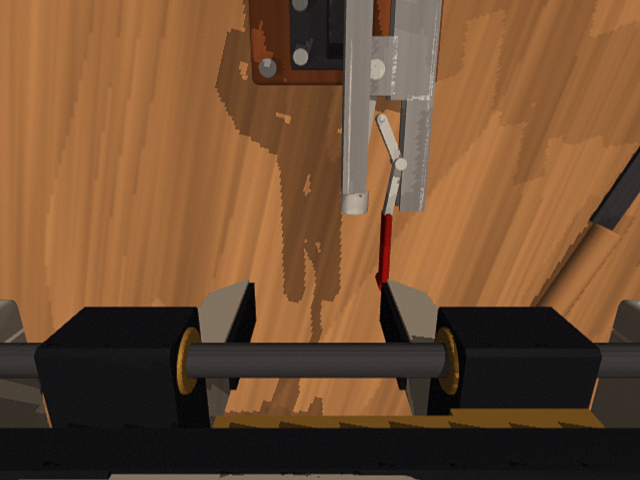

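The tail is where expected, from (387,215) to (382,285), with the fingers still closing. I'll wait for them, then go down.

Call:
arm_command(moves=[[[0,0,0],[0,0,0],0],[[0,0,0],[0,0,0],0],[[0,0,0],[0,0,0],0],[[0,0,0],[0,0,0],0],[[0,0,0],[0,0,0],0]])

```text
time: 5.8
tool_pos: [0.5949, -0.1271, 0.1556]
tool_rot: [-3.139, -0.001, 1.82]
contact_force: [0.0, -0.4, -0.7]
opening: 0.0124
grip_force: 0.0
```

Call:
arm_command(moves=[[[0,0,0.01],[0,0,0],0],[[0,0,0.035],[0,0,0],0],[[0,0,0.067],[0,0,0],0],[[0,0,0.067],[0,0,0],0],[[0,0,0.067],[0,0,0],0]])

```text
time: 6.3
tool_pos: [0.5944, -0.1271, 0.0882]
tool_rot: [-3.138, -0.002, 1.82]
contact_force: [-0.6, 0.6, 0.7]
opening: 0.0005
grip_force: 0.0
```

Run:
```python
from h import *
go(-.158,.018,.09)
```

```text
t 6.3 world [ 0.595  -0.1261  0.09  ] shift [ 0.0009  0.0008 -0.0018] rot [-0.0034 -0.0023 -0.0003] F [-0.6  0.6  0.7] open 0.0005201746505602718 0.0
```

Call:
arm_command(moves=[[[0,0.005,0],[0,0,0],0],[[0,0.01,0],[0,0,0],0],[[0,0.015,0],[0,0,0],0],[[0,0.02,0],[0,0,0],0],[[0,0.022,0],[0,0,0],0]])

```text
time: 6.8
tool_pos: [0.6167, -0.1216, 0.0888]
tool_rot: [-3.14, -0.001, 1.82]
contact_force: [0.5, -0.1, 0.6]
opening: 0.0008
grip_force: 0.2
```

Call:
arm_command(moves=[[[0,0.003,0],[0,0,0],0],[[0,0.006,0],[0,0,0],0],[[0,0.009,0],[0,0,0],0],[[0,0.012,0],[0,0,0],0],[[0,0.014,0],[0,0,0],0]])

```text
time: 7.3
tool_pos: [0.6297, -0.1181, 0.0883]
tool_rot: [-3.139, -0.002, 1.82]
contact_force: [-0.8, -1.4, 0.4]
opening: 0.0006
grip_force: 0.4
```

Run:
```python
from h import *
go(-.158,.018,.09)
import cv2
a=robot.read_camera('top')[170:280,235:385,::-1];b=robot.read_camera('side')[200:300,250:410,::-1]
cv2.imwrite('pics/c5.png',cv2.vconcat([cv2.resize(a,(409,300),interpolation=3),cv2.resize(b,(409,256),interpolation=3)]))
```

```text
t 7.3 world [ 0.595  -0.1261  0.09  ] shift [ 0.0008 -0.0356 -0.0016] rot [-0.0024 -0.0016 -0.0001] F [-0.8 -1.4  0.4] open 0.0005665147200179066 0.35533193571609445
```

View pics/c5.png

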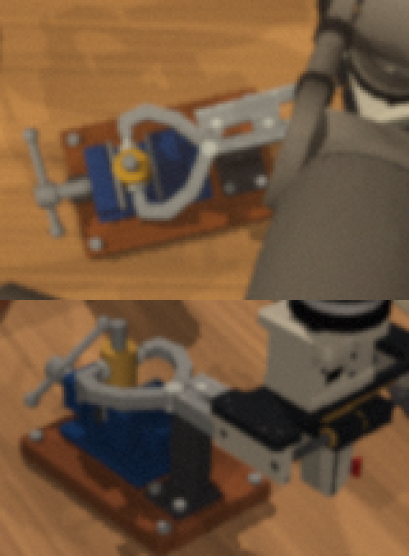

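The handle is still locked, with the fingers just reaching the red tail (355,467). I'll push further.

Call:
arm_command(moves=[[[0,0.003,0],[0,0,0],0],[[0,0.006,0],[0,0,0],0],[[0,0.008,0],[0,0,0],0],[[0,0.01,0],[0,0,0],0],[[0,0.01,0],[0,0,0],0]])

```text
time: 7.9
tool_pos: [0.6395, -0.1157, 0.0884]
tool_rot: [-3.139, -0.001, 1.82]
contact_force: [-0.3, -0.6, -0.1]
opening: 0.0006
grip_force: 0.0
```

Call:
arm_command(moves=[[[0,0.002,0],[0,0,0],0],[[0,0.004,0],[0,0,0],0],[[0,0.005,0],[0,0,0],0],[[0,0.006,0],[0,0,0],0],[[0,0.006,0],[0,0,0],0]])

```text
time: 8.4
tool_pos: [0.6451, -0.1143, 0.0884]
tool_rot: [-3.139, -0.001, 1.82]
contact_force: [-0.6, -0.5, 0.0]
opening: 0.0003
grip_force: 0.0
```

Run:
```python
from h import *
go(-.158,.018,.09)
import cv2
cv2.imwrite('pics/w6.png',robot.read_camera('wrist')[:,:,::-1])
```

```text
t 8.4 world [ 0.595  -0.1261  0.09  ] shift [ 0.0009 -0.0515 -0.0015] rot [-0.0023 -0.0015 -0.0001] F [-0.6 -0.5  0. ] open 0.00032067582205531247 0.0
```

View pics/w6.png

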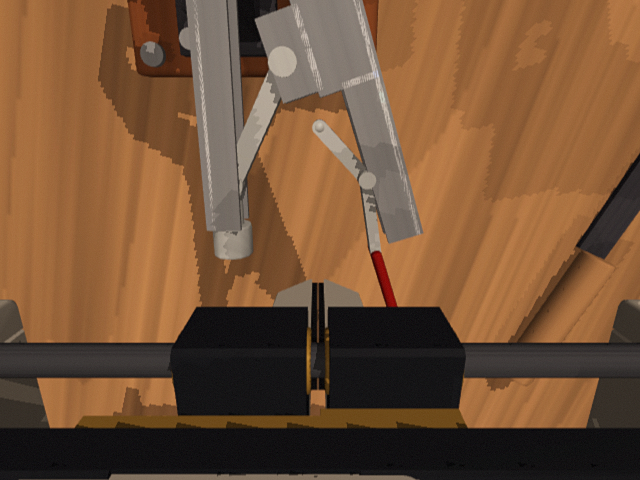

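The handle has sprung open (its end is at (405,235)) and the red tail at (380,275) stands clear of the fingers. I'll back off and lift.

Call:
arm_command(moves=[[[0,-0.012,0],[0,0,0],0],[[0,-0.015,-0.02],[0,0,0],0],[[0,-0.015,-0.06],[0,0,0],0],[[0,-0.015,-0.1],[0,0,0],0],[[0,-0.015,-0.1],[0,0,0],0]])

```text
time: 8.95
tool_pos: [0.6335, -0.119, 0.1952]
tool_rot: [3.134, 0.005, 1.82]
contact_force: [-0.6, 0.2, 1.2]
opening: 0.0009
grip_force: 0.0
```

Call:
arm_command(moves=[[[0,0,0],[0,0,0],0],[[0,0,0],[0,0,0],0],[[0,0,0],[0,0,0],0],[[0,0,0],[0,0,0],0],[[0,0,0],[0,0,0],0]])

```text
time: 9.45
tool_pos: [0.6305, -0.118, 0.1876]
tool_rot: [-3.138, -0.002, 1.82]
contact_force: [-0.1, 0.9, -0.6]
opening: 0.0005
grip_force: 0.0
```

```bash
python3 -c "
from cell import robot
s=robot.observe();print(s['time'],s['tool_pos'],s['contact_force'])
print(robot.hand_in())"
```

```text
9.45 [ 0.63051159 -0.11801878  0.18760008] [-0.09337325  0.91201424 -0.59872517]
the job is handed in; nothing more can be done
None
```

I handed the job in at 9.45 s: the pliers locked on the collar and stayed shut with the hand off, and the release lever sprang them open again, but I did not check in a picture that the pin is flush, and the hand-in returned no verdict.

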